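# Square up a row of cassette cases and clamp it with the wing knob

## Task

In the tape archive, one cassette case in the cradle sticks out of the row towards the robot: push it home until it meets the backstop, in line with the other four. Then turn the wing knob clockwise until the sprung pressure pad holds the row snugly against the fence with about 10 N, never squeezing it with 20 N, and let go. Work gently: do not bump the thin panel beside the knob, and leave the film can, the spare case and the film core where they are.

Things in the scene. Friction and masses are not known exactly. Their poses are not given: they have to be found in the camera images.
- cradle: Fixed cradle; origin under its grey base, z up. Base x -68 to 67, y -136 to 120, 12 mm thick; the row stands on it. End fence at the +y end, set anew each time: face at y 95 to 106, top z=72. Backstop along +x: face x=55, y 4 to 112, top z=70; the -x side is open. Gear housing 52x52 mm at x=0, y=-90, top z=45, carries the wing knob
- panel: Thin upright steel bearing panel fixed to the cradle beside the wing knob, between knob and row: 100 mm along x, 4 mm thick along y, 68 mm high. Origin at the centre of its lower edge, at cradle (0,-55,12); its top is at cradle z=80, 8 mm below the knob's top. Its near face is 33 mm from the knob's axis: the wing ends pass it 6 mm off. It bears less than 6 N from the robot
- pad: Sprung pressure pad: aluminium plate 85 mm along x, 56 mm high, 6 mm thick, parallel to the fence; it pushes the row to cradle +y. Origin at the centre of the face that meets the cases (cradle z=42). The knob's gear moves its dark carriage 8 mm per radian; between carriage and pad are springs of 5 N/mm (up to 7 mm), so once the row is tight the press grows 40 N per radian of knob
- wing_knob (a joint): Angle of the wing knob (rad), 0 to 3.6, growing clockwise seen from above = pad moves to the row. At 0 the wings lie along cradle x (parallel to the panel). It starts between 0 and 0.22; the row, whose cases stand loose with small gaps, becomes tight at about 0.75 to 2.1 rad, depending on where the fence is set. It stays where it is left. Its own drag is 0.17 N m (turning free); pressing adds 0.008 N m per newton
- knob_top (a point): Point on the knob's vertical axis at the top of the wings (z=88). Its own x axis runs along the wings and turns with them. The wings are one upright flat aluminium bar 8 mm thick, 43 mm long, 30 mm high (z=58 to 88), with round posts 11 mm across at both ends (54 mm over all, top at z=89); the flat between the posts is 32 mm long. Housing 43 mm below this point
- case_a: Cassette case, hard plastic, standing on its long edge in the row: 109 mm along its x, 17 mm thick along its y, 70 mm high, about 90 g. Origin at the centre of its underside. Home against the backstop it is at cradle x=+0.5 mm; one of the five starts 14 to 24 mm short of that (sticks out towards cradle -x), the others at most 1 mm
- case_b: Cassette case, hard plastic, standing on its long edge in the row: 109 mm along its x, 17 mm thick along its y, 70 mm high, about 90 g. Origin at the centre of its underside. Home against the backstop it is at cradle x=+0.5 mm; one of the five starts 14 to 24 mm short of that (sticks out towards cradle -x), the others at most 1 mm
- case_c: Cassette case, hard plastic, standing on its long edge in the row: 109 mm along its x, 17 mm thick along its y, 70 mm high, about 90 g. Origin at the centre of its underside. Home against the backstop it is at cradle x=+0.5 mm; one of the five starts 14 to 24 mm short of that (sticks out towards cradle -x), the others at most 1 mm
- case_d: Cassette case, hard plastic, standing on its long edge in the row: 109 mm along its x, 17 mm thick along its y, 70 mm high, about 90 g. Origin at the centre of its underside. Home against the backstop it is at cradle x=+0.5 mm; one of the five starts 14 to 24 mm short of that (sticks out towards cradle -x), the others at most 1 mm
- case_e: Cassette case, hard plastic, standing on its long edge in the row: 109 mm along its x, 17 mm thick along its y, 70 mm high, about 90 g. Origin at the centre of its underside. Home against the backstop it is at cradle x=+0.5 mm; one of the five starts 14 to 24 mm short of that (sticks out towards cradle -x), the others at most 1 mm
- film_can: Round film can, steel, 132 mm across, 29 mm high, lying on the bench; origin under its centre. Bystander
- spare_case: Large black cassette case 118x200x30 mm lying flat on the bench; origin under its centre. Bystander
- film_core: White plastic ring (film core) 76 mm across, 18 mm high, lying on the bench; origin under its centre. Bystander
Mind the look-alikes: they are no part of the job. What is shaped like the case_d but red is not meant. What is shaped like the case_a but purple is not meant.

How it is judged:
On the way, in this order (a step that is already met when the one before it is completed fails the run):
1. all five cases are home at the backstop, the pad not yet pressing (x of each of case_a, case_b, case_c, case_d, case_e in the frame of cradle above -0.0045 m and contact force between pad and anything else below 3 N), for 0.2 s.
2. the pad presses on the row with 5 to 16 N, all cases home (x of each of case_a, case_b, case_c, case_d, case_e in the frame of cradle above -0.0045 m and contact force between pad and anything else between 5 and 16 N), for 0.2 s.
At the end, for the whole second after the job is handed in: all five cases stand upright on the cradle's base, within 5 mm of the backstop, at rest, and the pad presses on the row with 5 to 16 N (all of step 2 and angle between each of case_a, case_b, case_c, case_d, case_e's own z axis and vertical below 0.09 rad and z of each of case_a, case_b, case_c, case_d, case_e in the frame of cradle below 0.018 m and linear speed of each of case_a, case_b, case_c, case_d, case_e below 0.01 m/s); the robot touches nothing.
It fails at once if the pad squeezes with more than 20 N (contact force between pad and anything else above 20 N).
It fails at once if the robot bumps the panel (more than 6 N) (contact force between any of the fingers, the arm and panel above 6 N).
It fails at once if a bystander is moved more than 15 mm (distance of any of film_can, spare_case, film_core from where it was at the start of the episode above 0.015 m).
It also fails if it takes over 70 s, if anything falls off the work surface, if the arm or the gripper's body presses on something with over 40 N, if the wrist force passes 120 N, or if a joint passes its speed limit or range.

## Robot

A 6-joint arm with a two-finger parallel gripper is mounted at the origin on the work surface. World frame = base frame: x ahead of the robot, y to its left, z up, the work surface at z = 0. Lengths are in m, angles in rad, forces in N, time in s.
With the tool pointing down it reaches from about 0.375 to 0.925 m from the base axis. Payload 5.7 kg.
Tool frame: the origin (TCP) lies on the centre line of the jaws, within the pads' length; the fingertips stand bot.tips_ahead ahead of it and the grasp point (between the pads) lies 2 mm behind it (bot.tips_ahead is the distance from the TCP to the fingertips, in m); z points along the fingers, y is the line along which they close (so a half turn about z gives the same grasp; the last joint's range is limited). The gripper opens to 85 mm and grips with 20 to 120 N. Pads are 22 mm wide; open, the fingers measure 114 mm over their backs; the gripper's body (76 mm by 85 mm) begins 54 mm behind the grasp point. The pads swing forward as they close: fully open they stand 13 mm farther back than shut.
Start: joints at [-1.217, 0.359, 1.51, -0, 1.272, -0.115], TCP at [0.271, -0.535, 0.248] pointing down, gripper open.
Joint ranges: [-2.97, 2.97], [-1.01, 2.36], [0.21, 2.38], [-0.96, 4.11], [0.2, 2.71], [-2.98, 2.98]. Speed limits (rad/s): [2.39, 2.39, 3.14, 3.14, 3.14, 3.14].

## Interface

Orientations are given as [roll, pitch, yaw] about the fixed x, y, z axes, in that order (R = Rz(yaw) Ry(pitch) Rx(roll)).
In Python, from bench import bot gives the robot as it stands.
- The arm moves only by the tool drive_tool, never from a script. Its argument "moves" is one flat list of numbers, 7 for each row, row after row: the shift along the world's x, y, z in cm, then the turn, a rotation vector about the world's x, y, z in rad, then the opening, from -1 (shut) to 1 (fully open). In form: [tx, ty, tz, ax, ay, az, grip, tx, ty, tz, ax, ay, az, grip, ...]. A call has 1 to 20 rows; each row is the pose to reach, as a shift and turn from the pose commanded when the call began; what a row does not reach only later rows make up. A row lasts 1/8 s, in which the tool goes at most 62.5 mm and 10.7 degrees, less where a joint would pass 70% of its speed; a pose out of reach is approached as far as the arm can. A call with a gripper value outside its range is refused whole. The fingers move at their own pace and stop on an object; "squeeze" is the grip in N (left out, the last holds). Time passes only in rows, so rows that repeat a pose let the fingers close. It gives the time, the measured TCP pose, the force, the opening and the grip force at its end, in the units of the state.
- bot.observe(): the state, without advancing time (a new reading comes with each control period).
- bot.get_image(name): name is "scene" or "side" or "wrist"; returns (picture, depth): 384x512x3 uint8, red, green, blue; 384x512 float32, m along the optical axis (not along the pixel's ray), 0 where there is no reading.
- bot.camera_model(name): a dict with "fx", "fy", "cx", "cy" (pixels), "R" (3x3) and "t" (3): a world point X has camera coordinates R X + t. Camera axes: x right, y down, z forward; pixel columns grow to the right and rows downward; lengths in m; the calibration is good to about 2 mm. The wrist camera is an equidistant fisheye: a pixel r from the principal point sees the ray r / f radians off the axis. A picture is of the moment at which its call begins: read the wrist's pose just before it. camera_model takes no time and is no camera call; for the wrist camera it gives the pose at the moment of the call.
- bot.job_done(): hands the job in; it is judged then, once.
Trained networks look in the newest picture that a camera, given by its name, has taken for a name from the list of things; names that differ only in an ending like _2 or _b are one class to them, and where a whole thing is asked for, a point or a joint stands for the part that bears it (a point fixed in the world has none). Each returns a list of dicts, best first, with "conf" (0 to 1); they miss things now and then, are a little off and sometimes report something else, mostly with a low value. They report only what shows in the picture. A call takes as long as a camera call. They do not tell look-alikes from the thing itself.
- bot.look_for(thing, camera): "point" ([row, column] in pixels, amid what is visible of it).
- bot.landmark_of(thing, camera): "point" ([row, column] in pixels: a listed point, or the origin of a listed thing).
The state is a dict: "time": time; "joint_pos": joint angles; "dq": joint speeds; "joint_efforts": joint torques, N m; "tool_pos": TCP position; "orientation": TCP orientation; "contact_force": force on the tool from outside, world axes, zero at the start; "wrist_torque": the same for the moment, N m; "opening": finger opening in m; "grasp_force": force on a finger pad.
Only numpy, scipy, OpenCV 4.12 (cv2) and the standard library are available. Lean on these libraries where they do the work, as an engineer would, in place of code of your own. Each camera call takes 0.05 s, during which the arm holds its last target. There are 200 camera calls.

## Working session

There is one attempt and no reset: what is moved stays moved. The work goes in short steps, Python scripts to look and compute and a tool call to move; the robot and the scene stay as the last step left them, time stands still between calls to the robot, and variables do not carry over. Pictures are saved under pics/ and viewed, at most 10 in all, crops included, and the job is handed in when it is done.

Besides the shell and the picture viewer there is one more tool, called after "Emit:" as name(argument=value, ...) on one line, values as JSON. drive_tool: Moves the arm, as the interface text tells. Its arguments: {"type":"object","properties":{"moves":{"type":"array","items":{"type":"number"}},"squeeze":{"type":"number"}},"required":["moves"]}

```bash
mkdir -p pics; cat > h.py <<'E'
from bench import bot
import numpy as np, cv2
def px2w(cam,depth,r,c,m=None):
    m=m or bot.camera_model(cam); d=depth[int(round(r)),int(round(c))]
    p=np.array([(c-m['cx'])/m['fx']*d,(r-m['cy'])/m['fy']*d,d]); return np.array(m['R']).T@(p-np.array(m['t']))
def cloud(cam,depth):
    m=bot.camera_model(cam); v,u=np.mgrid[:384,:512]
    p=np.stack([(u-m['cx'])/m['fx']*depth,(v-m['cy'])/m['fy']*depth,depth],-1)
    return (p-np.array(m['t']))@np.array(m['R'])
E
python3 - <<'E'
from h import *
print(bot.tips_ahead, bot.observe())
ims=[]
for c in ['scene','side']:
    im,d=bot.get_image(c); np.savez(''+c+'0.npz',im=im,d=d)
    cv2.imwrite(f'pics/{c}0.png',cv2.resize(im[:,:,::-1],(768,576)))
    for t in ['cradle','wing_knob','knob_top','panel','pad','case_a','film_can','spare_case','film_core']:
        for f in (bot.look_for,bot.landmark_of):
            for x in f(t,c)[:6]:
                r,cc=x['point']
                if 0<=r<383 and 0<=cc<511: print(c,t,f.__name__,round(x['conf'],2),np.round([r,cc]),px2w(c,d,r,cc).round(3))
E
```

```text
0.017 {'time': 0.0, 'joint_pos': array([-1.21709314e+00,  3.59537288e-01,  1.51145181e+00,  1.99236705e-05,
        1.27248732e+00, -1.15083877e-01]), 'dq': array([-0.00064616,  0.00054936,  0.00120157, -0.00096852,  0.00082602,
       -0.00096784]), 'joint_efforts': array([-2.21506569e-03, -5.27629280e+01, -2.78616142e+01, -3.29849036e-04,
        1.30793295e-02, -1.54133244e-05]), 'tool_pos': array([ 0.27086239, -0.53464812,  0.24742696]), 'orientation': array([-3.13972354e+00, -2.35219139e-04,  4.68780971e-01]), 'contact_force': array([-0.32469669, -0.38563061,  1.31912509]), 'wrist_torque': array([ 0.0208311 ,  0.02473708, -0.00794077]), 'grasp_force': 0.0, 'opening': 0.0858538933284138}
scene cradle call 0.74 [236. 231.] [ 0.57  -0.084  0.013]
scene cradle call 0.84 [231. 246.] [ 0.593 -0.033  0.072]
scene wing_knob call 0.63 [210. 210.] [ 0.546 -0.145  0.06 ]Traceback (most recent call last):
  File "<stdin>", line 9, in <module>
ValueError: it knows: case, cradle, film_can, film_core, knob_top, pad, panel, spare_case
```

```bash
python3 - <<'E'
from h import *
for c in ['scene','side']:
    im,d=bot.get_image(c); np.savez(''+c+'0.npz',im=im,d=d)
    cv2.imwrite(f'pics/{c}0.png',cv2.resize(im[:,:,::-1],(768,576)))
    for t in ['cradle','knob_top','panel','pad','case_a','film_can','spare_case','film_core']:
            for x in bot.landmark_of(t,c)[:6]:
                r,cc=x['point']
                if 0<=r<383 and 0<=cc<511: print(c,t,round(x['conf'],2),np.round([r,cc]),px2w(c,d,r,cc).round(3))
E
```

```text
scene cradle 0.63 [234. 242.] [1.182 0.214 0.711]
scene knob_top 0.65 [200. 207.] [ 0.547 -0.15   0.088]
scene panel 0.63 [231. 222.] [ 0.565 -0.108  0.017]
scene pad 0.76 [222. 249.] [ 0.573 -0.035  0.08 ]
scene case_a 0.94 [201. 312.] [0.37  0.063 0.008]
scene case_a 0.82 [233. 272.] [0.579 0.021 0.071]
scene case_a 0.75 [230. 255.] [ 0.584 -0.015  0.071]
scene case_a 0.69 [230. 264.] [ 0.564 -0.003  0.057]
scene case_a 0.62 [236. 286.] [0.576 0.053 0.072]
scene case_a 0.62 [297. 326.] [0.651 0.169 0.002]
scene film_can 0.84 [270. 420.] [0.533 0.342 0.032]
scene spare_case 0.59 [208. 118.] [ 0.594 -0.379  0.032]
scene film_core 0.77 [177. 186.] [ 0.403 -0.292  0.016]
side knob_top 0.44 [165. 248.] [ 0.635 -0.318  0.002]
side panel 0.65 [193. 250.] [0.49  0.002 0.086]
side case_a 0.74 [238. 181.] [0.623 0.177 0.003]
side case_a 0.58 [212. 248.] [0.479 0.042 0.045]
side case_a 0.56 [237. 284.] [0.355 0.072 0.014]
side film_can 0.74 [292. 178.] [0.503 0.374 0.03 ]
side spare_case 0.64 [161. 271.] [ 0.546 -0.328  0.033]
```

View pics/scene0.png

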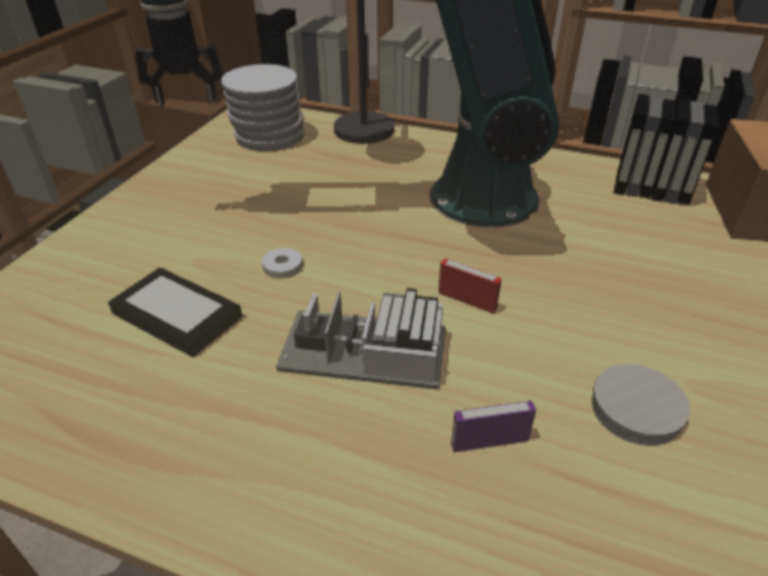

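View pics/side0.png

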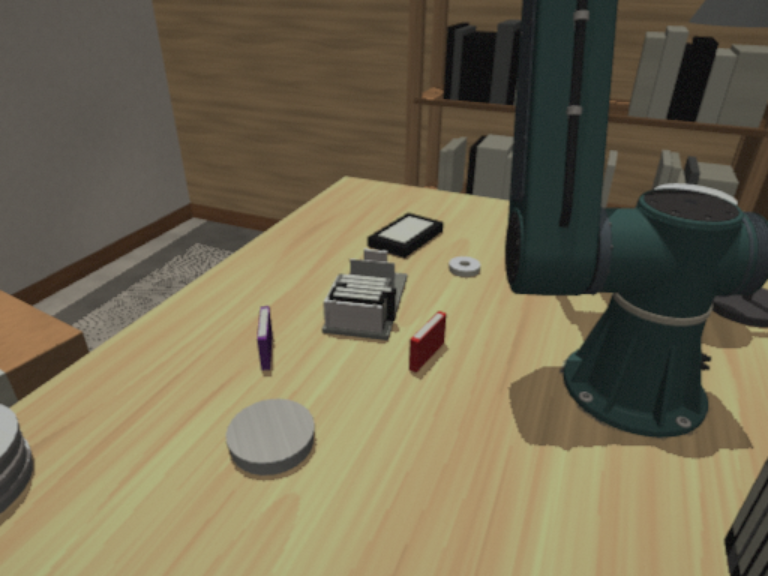

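The scene view shows the cradle at about (360,335), with its middle case sticking out towards the robot. The red case stands nearby at (470,285). I'll move above the cradle for a close wrist view.

Emit:
drive_tool(moves=[3, 6, 1, 0, 0, 0, 1, 6, 12, 2, 0, 0, 0, 1, 9, 18, 3, 0, 0, 0, 1, 12, 24, 4, 0, 0, 0, 1, 15, 30, 5, 0, 0, 0, 1, 18, 36, 6, 0, 0, 0, 1, 20, 41, 7, 0, 0, 0, 1, 22, 46, 8, 0, 0, 0, 1, 23, 49, 8, 0, 0, 0, 1, 23, 49, 8, 0, 0, 0, 1, 23, 49, 8, 0, 0, 0, 1, 23, 49, 8, 0, 0, 0, 1])

```text
time: 2.6
tool_pos: [0.5006, -0.0464, 0.328]
orientation: [-3.141, 0.001, 0.467]
contact_force: [-0.4, 0.1, 0.4]
opening: 0.0858
grasp_force: 0.0
```

```bash
python3 - <<'E'
from h import *
m=bot.camera_model('wrist');print({k:np.round(v,3).tolist() for k,v in m.items()})
im,d=bot.get_image('wrist'); np.savez('w1.npz',im=im,d=d,R=m['R'],t=m['t'],k=[m['fx'],m['fy'],m['cx'],m['cy']])
cv2.imwrite('pics/w1.png',cv2.resize(im[:,:,::-1],(768,576)))
for t in ['knob_top','panel','pad','case_a']:
    for x in bot.landmark_of(t,'wrist')[:6]: print(t,round(x['conf'],2),np.round(x['point']))
print(bot.observe()['tool_pos'],bot.observe()['orientation'])
# scene cloud
z=np.load('scene0.npz');P=cloud('scene',z['d']);im=z['im'].astype(int)
P=P.reshape(-1,3);C=im.reshape(-1,3)
def bb(mask,n): 
    Q=P[mask]; r=cv2.minAreaRect((Q[:,:2]*1000).astype(np.float32)); print(n,len(Q),r,Q.min(0).round(3),Q.max(0).round(3))
near=(P[:,2]>.02)&(P[:,2]<.12)&(P[:,0]>.3)&(P[:,0]<.7)&(abs(P[:,1])<.25)
bb(near&(C[:,0]>1.6*C[:,1])&(C[:,0]>1.6*C[:,2]),'red')
cr=(P[:,0]>.44)&(P[:,0]<.68)&(P[:,1]>-.27)&(P[:,1]<.13)&(P[:,2]<.12)
bb(cr&(P[:,2]>.008),'cradle')
bb(cr&(P[:,2]>.078),'cases+knob')
E
```

```text
{'fx': 297.319, 'fy': 297.319, 'cx': 255.296, 'cy': 188.33, 'R': [[0.451, -0.893, 0.001], [-0.846, -0.427, 0.318], [-0.283, -0.144, -0.948]], 't': [-0.268, 0.338, 0.592]}
knob_top 0.82 [155. 345.]
panel 0.78 [137. 309.]
pad 0.71 [136. 276.]
case_a 0.98 [123. 258.]
case_a 0.9 [112. 211.]
case_a 0.85 [192. 162.]
case_a 0.8 [ 10. 171.]
case_a 0.68 [122. 246.]
case_a 0.64 [114. 224.]
[ 0.50090403 -0.04599823  0.32824877] [-3.14149119e+00  5.80586947e-05  4.67406847e-01]
red 614 ((364.504638671875, 58.64777755737305), (106.68048858642578, 19.443416595458984), 81.72984313964844) [0.348 0.006 0.02 ] [0.381 0.112 0.074]
cradle 5390 ((584.7495727539062, -37.37825012207031), (252.4964599609375, 295.53656005859375), 12.191229820251465) [ 0.446 -0.204  0.008] [0.679 0.13  0.092]
cases+knob 1408 ((527.0892944335938, -57.18339538574219), (131.63136291503906, 199.63348388671875), 12.060401916503906) [ 0.452 -0.156  0.078] [0.597 0.053 0.092]
```

View pics/w1.png

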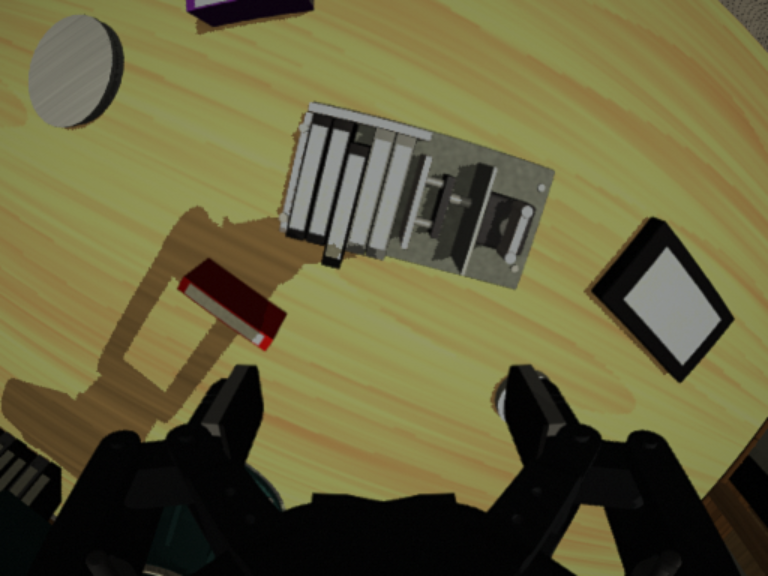

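The wrist view shows the row at (350,185), the protruding middle case end at (333,258), the panel at (480,220) and the knob bar at (518,235). Its wings lie nearly parallel to the panel. Next I'll fit the cradle pose from wrist depth.

```bash
cat >> h.py <<'E'
def wcloud(d,R,t,k):
    v,u=np.mgrid[:384,:512]; x=u-k[2]; y=v-k[3]; r=np.hypot(x,y)+1e-9; th=r/k[0]
    rho=d*np.tan(th); p=np.stack([x/r*rho,y/r*rho,d],-1); p[(d<=0)]=np.nan
    return (p-t)@R
def grabw(name):
    m=bot.camera_model('wrist'); im,d=bot.get_image('wrist'); np.savez(name,im=im,d=d,R=m['R'],t=m['t'],k=[m['fx'],m['fy'],m['cx'],m['cy']])
E
python3 - <<'E'
from h import *
z=np.load('w1.npz');P=wcloud(z['d'],z['R'],z['t'],z['k']);C=z['im']
for n,(r,c) in dict(knob=(155,345),panel=(137,309),pad=(136,276),baseNE=(113,368),baseSE=(192,344),table=(230,200),stick=(172,221)).items(): print(n,P[r,c].round(4))
Q=P.reshape(-1,3); col=C.reshape(-1,3); 
near=(Q[:,0]>.43)&(Q[:,0]<.7)&(Q[:,1]>-.26)&(Q[:,1]<.14)
tab=near&(Q[:,2]<.006)&(Q[:,2]>-.02); print('table z',np.median(Q[tab,2]))
for lo,hi in [(.009,.016),(.078,.086)]:
    m=near&(Q[:,2]>lo)&(Q[:,2]<hi); print(lo,m.sum(),cv2.minAreaRect((Q[m][:,:2]*1000).astype(np.float32)))
m=near&(Q[:,2]>.007)&(Q[:,2]<.1);r=cv2.minAreaRect((Q[m][:,:2]*1000).astype(np.float32));print('all',r)
# ortho map 0.5mm
H=np.zeros((560,800,3),np.uint8)
v=near; i=((.70-Q[v,0])*2000).astype(int); j=((.14-Q[v,1])*2000).astype(int)
ok=(i>=0)&(i<560)&(j>=0)&(j<800); 
h=np.clip(Q[v,2]*2500,0,255).astype(np.uint8); 
for a,b,hh,cc in zip(i[ok],j[ok],h[ok],col[v][ok]): cv2.circle(H,(int(b),int(a)),1,(int(hh),int(cc[1]),int(cc[0])),-1)
cv2.imwrite('pics/ortho1.png',H)
E
```

```text
knob [ 0.5581 -0.148   0.0893]
panel [ 0.5532 -0.107   0.0349]
pad [ 0.5361 -0.0593  0.0719]
baseNE [ 0.632  -0.181   0.0015]
baseSE [ 0.4998 -0.2132  0.001 ]
table [ 0.3278 -0.0276 -0.0004]
stick [ 0.4634 -0.0159  0.0833]
table z 0.001095570282717475
0.009 4964 ((561.58203125, -32.40635681152344), (361.9847412109375, 176.59207153320312), 81.96544647216797)
0.078 6066 ((525.6841430664062, -53.260536193847656), (127.76728820800781, 195.58624267578125), 9.47197151184082)
all ((551.1250610351562, -29.923660278320312), (363.9782409667969, 197.9947052001953), 81.96544647216797)
```

View pics/ortho1.png

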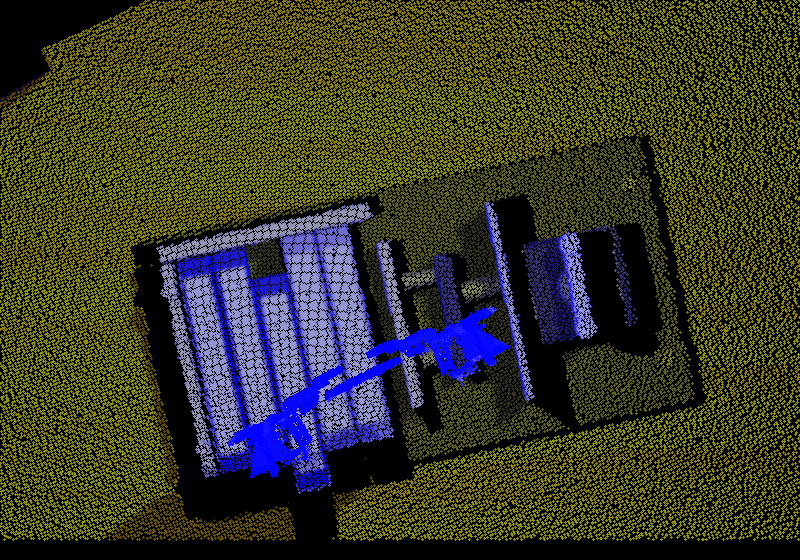

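The ortho map shows the fence, five cases (the third protruding about 16 mm downwards in the map), the pad, panel and knob, with cradle yaw about 0.2. Now an exact fit.

```bash
cat >> h.py <<'E'
def cw(c,p): # cradle->world
    s,k=np.sin(c[2]),np.cos(c[2]); p=np.atleast_2d(p); return np.stack([c[0]+k*p[:,0]-s*p[:,1],c[1]+s*p[:,0]+k*p[:,1]],1)
def wc(c,p):
    s,k=np.sin(c[2]),np.cos(c[2]); d=np.atleast_2d(p)[:,:2]-c[:2]; return np.stack([k*d[:,0]+s*d[:,1],-s*d[:,0]+k*d[:,1]],1)
E
cat > fit.py <<'E'
from h import *
def run(f,c=(.5675,-.0475,.20)):
    z=np.load(f);P=wcloud(z['d'],z['R'],z['t'],z['k']);Q=P.reshape(-1,3);Q=Q[~np.isnan(Q[:,0])]
    c=np.array(c)
    for it in range(6):
        q=wc(c,Q); Z=Q[:,2]
        pan=(abs(q[:,0])<.058)&(abs(q[:,1]+.055)<.008)&(Z>.0755)&(Z<.085)
        bs=(q[:,1]>.01)&(q[:,1]<.1)&(abs(q[:,0]-.058)<.012)&(Z>.064)&(Z<.0745)
        a=q[pan]; sl=np.polyfit(a[:,0],a[:,1],1)
        ctr=np.array([(np.percentile(a[:,0],1)+np.percentile(a[:,0],99))/2,np.median(a[:,1])])
        dyaw=np.arctan(sl[0])
        c[2]+=dyaw; 
        s,k=np.sin(c[2]),np.cos(c[2]); e=ctr-np.array([0,-.055]); c[:2]+=[k*e[0]-s*e[1],s*e[0]+k*e[1]]
    q=wc(c,Q)
    print('cradle',c.round(4),pan.sum(),'zpan',np.median(Z[pan]).round(4),'panel x span',np.percentile(a[:,0],[1,99]).round(4))
    b=q[bs]; print('backstop x range(face should be .055)',np.percentile(b[:,0],[1,50,99]).round(4) if len(b) else None, 'slope',np.polyfit(b[:,1],b[:,0],1)[0].round(4) if len(b)>9 else None)
    kn=(np.hypot(q[:,0],q[:,1]+.09)<.033)&(Z>.083)&(Z<.095)
    r=cv2.minAreaRect((q[kn]*1000).astype(np.float32)); pc=np.linalg.eigh(np.cov(q[kn].T))[1][:,1]
    print('knob rect',r,'angle(cw+)',(-np.arctan(pc[1]/pc[0])).round(3),'z',np.median(Z[kn]).round(4),q[kn].mean(0).round(4))
    top=(q[:,1]>-.03)&(q[:,1]<.11)&(Z>.079)&(Z<.087)&(abs(q[:,0])<.09)
    for y in np.arange(-.01,.11,.003):
        w=top&(abs(q[:,1]-y)<.0015)
        if w.sum()>20: print('case y',y.round(4),'x',np.percentile(q[w,0],[1,99]).round(4),w.sum())
    p=(abs(q[:,0])<.035)&(q[:,1]>-.04)&(q[:,1]<.02)&(Z>.066)&(Z<.075)
    if p.any(): print('pad top y',np.percentile(q[p,1],[2,50,98]).round(4))
    f=(abs(q[:,0])<.03)&(q[:,1]>.085)&(q[:,1]<.125)&(Z>.067)&(Z<.0765)
    if f.any(): print('fence y',np.percentile(q[f,1],[2,50,98]).round(4))
    return c
if __name__=='__main__':
    import sys; run(sys.argv[1])
E
python3 fit.py w1.npz
```

```text
cradle [ 0.5377 -0.0606  0.2077] 288 zpan 0.0807 panel x span [-0.049  0.049]
backstop x range(face should be .055) [0.0546 0.0589 0.063 ] slope -0.0014
knob rect ((0.9785709381103516, -90.18639373779297), (10.22360610961914, 52.67271423339844), 89.27096557617188) angle(cw+) 0.021 z 0.0892 [ 0.0013 -0.0897]
case y 0.017 x [-0.0528  0.0528] 187
case y 0.02 x [-0.0529  0.0529] 201
case y 0.023 x [-0.0524  0.0535] 199
case y 0.026 x [-0.0526  0.0528] 202
case y 0.029 x [-0.0527  0.053 ] 203
case y 0.032 x [-0.0516  0.0534] 149
case y 0.035 x [-0.0524  0.0529] 204
case y 0.038 x [-0.0531  0.054 ] 203
case y 0.041 x [-0.0522  0.0534] 204
case y 0.044 x [-0.0532  0.0531] 204
case y 0.047 x [-0.0526  0.0543] 204
case y 0.05 x [-0.0678  0.0526] 172
case y 0.053 x [-0.0698  0.0352] 193
case y 0.056 x [-0.0707  0.0358] 201
case y 0.059 x [-0.0702  0.036 ] 201
case y 0.062 x [-0.0704  0.0355] 197
case y 0.065 x [-0.0695  0.0361] 195
case y 0.068 x [-0.0689  0.0507] 172
case y 0.071 x [-0.0529  0.0533] 203
case y 0.074 x [-0.0522  0.053 ] 206
case y 0.077 x [-0.0534  0.0525] 200
case y 0.08 x [-0.0532  0.0537] 200
case y 0.083 x [-0.0534  0.0523] 196
case y 0.086 x [-0.0525  0.0525] 142
case y 0.089 x [-0.0521  0.0529] 203
case y 0.092 x [-0.0529  0.0527] 198
case y 0.095 x [-0.0524  0.0528] 198
case y 0.098 x [-0.0532  0.0535] 197
case y 0.101 x [-0.0524  0.052 ] 197
case y 0.104 x [-0.0493  0.0505] 80
pad top y [-0.0027  0.0007  0.0038]
fence y [0.0866 0.1082 0.1118]
```

The cradle is at (0.538,-0.061) with yaw 0.208, and the known sizes agree. The protruding case is at cradle y=0.059, about 17.5 mm out. I'll shut the gripper and go down in front of it.

Emit:
drive_tool(moves=[-3.4, 1.2, -3, 0, 0, -0.13, -1, -6.8, 2.4, -6, 0, 0, -0.26, -1, -6.8, 2.4, -11, 0, 0, -0.26, -1, -6.8, 2.4, -16, 0, 0, -0.26, -1, -6.8, 2.4, -20, 0, 0, -0.26, -1, -6.8, 2.4, -23, 0, 0, -0.26, -1, -6.8, 2.4, -25.5, 0, 0, -0.26, -1, -6.8, 2.4, -27.3, 0, 0, -0.26, -1, -6.8, 2.4, -27.3, 0, 0, -0.26, -1, -6.8, 2.4, -27.3, 0, 0, -0.26, -1], squeeze=20)

```text
time: 4.1
tool_pos: [0.4336, -0.0215, 0.0558]
orientation: [3.141, -0.001, 0.208]
contact_force: [-0.3, 0.4, -0.0]
opening: -0.0
grasp_force: 0.0
```

```bash
python3 - <<'E'
from h import *
o=bot.observe(); c=[.5377,-.0606,.2077]
print(o['tool_pos'],o['orientation'],wc(c,o['tool_pos']),o['contact_force'],bot.tips_ahead)
im,d=bot.get_image('scene'); cv2.imwrite('pics/s2.png',cv2.resize(im[150:300,150:350,::-1],(800,600)))
E
```

```text
[ 0.43355619 -0.02151032  0.05577488] [ 3.14139573e+00 -6.71172557e-04  2.08482507e-01] [[-0.09384485  0.05972504]] [-0.32987924  0.41991066 -0.03446795] 0.017
```

View pics/s2.png

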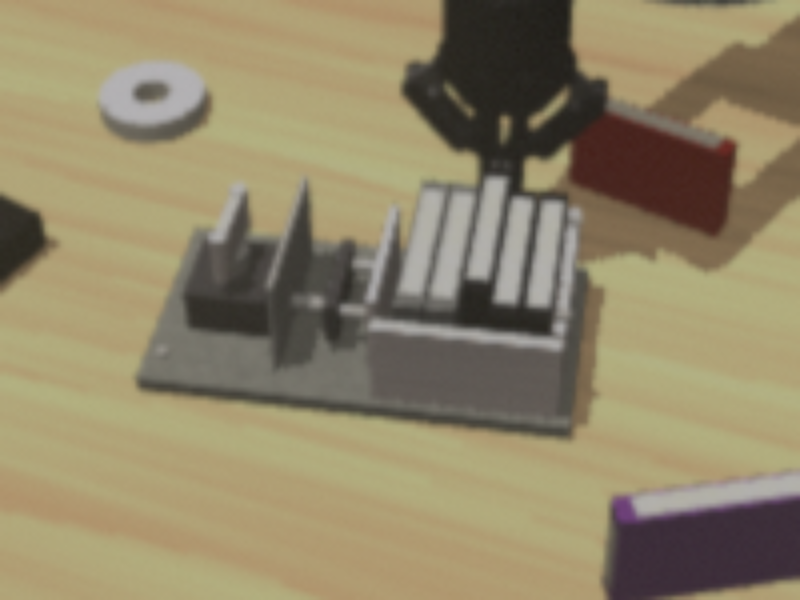

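The fingers (500,165) stand squarely in front of the protruding case. Now a slow push along cradle +x.

Emit:
drive_tool(moves=[0.78, 0.17, 0, 0, 0, 0, -1, 1.08, 0.23, 0, 0, 0, 0, -1, 1.37, 0.29, 0, 0, 0, 0, -1, 1.66, 0.35, 0, 0, 0, 0, -1, 1.96, 0.41, 0, 0, 0, 0, -1, 2.2, 0.46, 0, 0, 0, 0, -1, 2.45, 0.52, 0, 0, 0, 0, -1, 2.6, 0.55, 0, 0, 0, 0, -1, 2.6, 0.55, 0, 0, 0, 0, -1])

```text
time: 5.28
tool_pos: [0.4582, -0.0156, 0.0551]
orientation: [-3.141, 0.002, 0.209]
contact_force: [-3.2, -0.6, 0.0]
opening: -0.0
grasp_force: 0.0
```

Emit:
drive_tool(moves=[0.1, 0.02, 0, 0, 0, 0, -1, 0.2, 0.04, 0, 0, 0, 0, -1, 0.25, 0.05, 0, 0, 0, 0, -1, 0.3, 0.06, 0, 0, 0, 0, -1, 0.3, 0.06, 0, 0, 0, 0, -1])

```text
time: 5.9
tool_pos: [0.458, -0.0149, 0.0546]
orientation: [-3.139, 0.007, 0.209]
contact_force: [-8.8, -3.8, 3.1]
opening: 0.0002
grasp_force: 0.0
```

The force rose without any motion, so it is blocked, probably home. I'll back off, rise and check.

Emit:
drive_tool(moves=[-0.5, -0.1, 0, 0, 0, 0, -1, -1.5, -0.3, 0, 0, 0, 0, -1, -2.5, -0.5, 0, 0, 0, 0, -1, -2.5, -0.5, 4, 0, 0, 0, -1, -1, -1.5, 10, 0, 0, 0, -1, 1, -2.5, 15, 0, 0, 0, -1, 2, -3, 20, 0, 0, 0, -1, 3, -4, 25, 0, 0, 0, -1, 3, -4, 25, 0, 0, 0, -1, 3, -4, 25, 0, 0, 0, -1])

```text
time: 7.15
tool_pos: [0.4911, -0.055, 0.3045]
orientation: [-3.141, 0.001, 0.209]
contact_force: [-0.6, 0.7, -1.2]
opening: -0.0004
grasp_force: 0.0
```

```bash
python3 - <<'E'
from h import *
grabw('w2.npz')
o=bot.observe();print(o['tool_pos'],o['joint_pos'].round(3),o['wrist_torque'],o['contact_force'])
E
python3 fit.py w2.npz
```

```text
[ 0.49058313 -0.05476784  0.30377823] [-0.251  0.155  1.652  0.     1.337  1.111] [ 0.02466215 -0.01104983 -0.00980674] [ 0.30691803 -0.73719097 -0.31374041]
cradle [ 0.5381 -0.0607  0.2134] 322 zpan 0.0807 panel x span [-0.0487  0.0487]
backstop x range(face should be .055) [0.0551 0.0591 0.0629] slope -0.0027
knob rect ((-0.025537490844726562, -90.40910339355469), (10.798215866088867, 52.08070373535156), 88.44517517089844) angle(cw+) 0.028 z 0.0891 [ 0.0005 -0.0897]
case y 0.017 x [-0.0532  0.0534] 223
case y 0.02 x [-0.0525  0.054 ] 251
case y 0.023 x [-0.0537  0.0544] 222
case y 0.026 x [-0.0527  0.0535] 241
case y 0.029 x [-0.0533  0.0543] 241
case y 0.032 x [-0.0518  0.0515] 173
case y 0.035 x [-0.0529  0.0542] 248
case y 0.038 x [-0.0528  0.0546] 228
case y 0.041 x [-0.0533  0.0537] 240
case y 0.044 x [-0.0525  0.0539] 235
case y 0.047 x [-0.0528  0.0528] 218
case y 0.05 x [-0.0526  0.0528] 201
case y 0.053 x [-0.0526  0.0536] 237
case y 0.056 x [-0.0533  0.053 ] 228
case y 0.059 x [-0.0527  0.0539] 231
case y 0.062 x [-0.0532  0.0532] 224
case y 0.065 x [-0.0524  0.0541] 233
case y 0.068 x [-0.0525  0.0536] 183
case y 0.071 x [-0.0523  0.0536] 240
case y 0.074 x [-0.0524  0.0547] 218
case y 0.077 x [-0.0532  0.0539] 231
case y 0.08 x [-0.0522  0.054 ] 221
case y 0.083 x [-0.0523  0.053 ] 221
case y 0.086 x [-0.0528  0.0522] 176
case y 0.089 x [-0.0523  0.0528] 235
case y 0.092 x [-0.0528  0.0532] 213
case y 0.095 x [-0.052   0.0525] 222
case y 0.098 x [-0.0527  0.0536] 214
case y 0.101 x [-0.0524  0.0528] 214
case y 0.104 x [-0.0523  0.0531] 90
pad top y [-0.0027  0.0009  0.0155]
fence y [0.106  0.109  0.1123]
```

All five cases are home, with ends at ±0.053. Next I'll go above the knob, turning half round so joint 6 has range for the clockwise turn, with the gripper opened to about 24 mm.

Emit:
drive_tool(moves=[1, -1, 0, 0, 0, 0.18, -0.44, 2, -2, 0, 0, 0, 0.36, -0.44, 3, -4, 0, 0, 0, 0.54, -0.44, 4, -5, 0, 0, 0, 0.72, -0.44, 5, -7, 0, 0, 0, 0.9, -0.44, 6.6, -9.4, 0, 0, 0, 1.08, -0.44, 6.6, -9.4, -2, 0, 0, 1.26, -0.44, 6.6, -9.4, -4, 0, 0, 1.44, -0.44, 6.6, -9.4, -6, 0, 0, 1.62, -0.44, 6.6, -9.4, -8, 0, 0, 1.8, -0.44, 6.6, -9.4, -10, 0, 0, 1.98, -0.44, 6.6, -9.4, -12, 0, 0, 2.16, -0.44, 6.6, -9.4, -14, 0, 0, 2.34, -0.44, 6.6, -9.4, -14, 0, 0, 2.52, -0.44, 6.6, -9.4, -14, 0, 0, 2.7, -0.44, 6.6, -9.4, -14, 0, 0, 2.88, -0.44, 6.6, -9.4, -14, 0, 0, 3.04, -0.44, 6.6, -9.4, -14, 0, 0, 3.118, -0.44, 6.6, -9.4, -14, 0, 0, 3.118, -0.44, 6.6, -9.4, -14, 0, 0, 3.118, -0.44])

```text
time: 9.7
tool_pos: [0.5572, -0.1487, 0.1643]
orientation: [3.141, -0.002, -2.958]
contact_force: [-0.0, 0.5, -1.3]
opening: 0.024
grasp_force: 0.0
```

```bash
python3 - <<'E'
from h import *
o=bot.observe();print(o['tool_pos'],o['orientation'],o['joint_pos'].round(3),o['opening'],bot.tips_ahead)
grabw('w3.npz');z=np.load('w3.npz');cv2.imwrite('pics/w3.png',cv2.resize(z['im'][:,:,::-1],(768,576)))
E
python3 fit.py w3.npz | grep -v case
```

```text
[ 0.55718893 -0.14872045  0.16427305] [ 3.14058313e+00 -1.72394656e-03 -2.95784717e+00] [-0.381  0.415  1.655 -0.     1.074 -2.135] 0.024040172288069785 0.017
cradle [ 0.5311 -0.0632  0.21  ] 660 zpan 0.0807 panel x span [-0.0426  0.0426]
backstop x range(face should be .055) [0.0464 0.0624 0.0697] slope 0.1193
knob rect ((6.337976455688477, -89.0692138671875), (10.794044494628906, 52.46672439575195), 88.00519561767578) angle(cw+) 0.027 z 0.0894 [ 0.005  -0.0892]
pad top y [-0.0015  0.0026  0.0175]
fence y [0.1116 0.1124 0.1133]
```

View pics/w3.png

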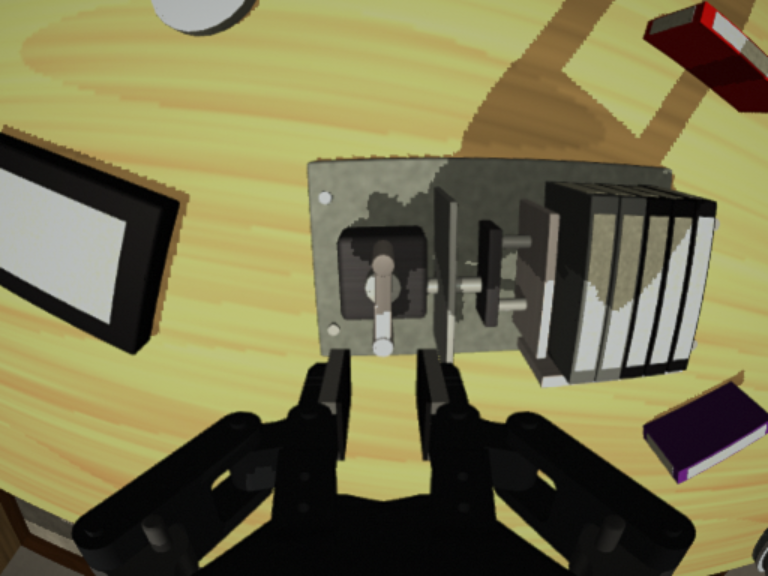

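The bar at (383,300) is centred between the fingers (345 and 425), and the panel at 445 is clear of the right finger. Descending.

Emit:
drive_tool(moves=[0, 0, -2, 0, 0, 0, -0.44, 0, 0, -4, 0, 0, 0, -0.44, 0, 0, -5.5, 0, 0, 0, -0.44, 0, 0, -6.5, 0, 0, 0, -0.44, 0, 0, -7.2, 0, 0, 0, -0.44, 0, 0, -7.2, 0, 0, 0, -0.44, 0, 0, -7.2, 0, 0, 0, -0.44])

```text
time: 10.62
tool_pos: [0.5584, -0.1493, 0.0937]
orientation: [-3.141, 0.001, -2.956]
contact_force: [-0.7, 0.7, 0.5]
opening: 0.024
grasp_force: 0.0
```

```bash
python3 - <<'E'
from h import *
o=bot.observe();print(o['tool_pos'],o['orientation'],o['contact_force'],o['wrist_torque'])
E
```

```text
[ 0.55843901 -0.14931948  0.0936987 ] [-3.14103062e+00  6.57578745e-04 -2.95642384e+00] [-0.69183749  0.71191147  0.51712499] [ 0.00500473 -0.08257471  0.01655256]
```

Emit:
drive_tool(moves=[0, 0, 0, 0, 0, 0, -0.65, 0, 0, 0, 0, 0, 0, -0.75, 0, 0, 0, 0, 0, 0, -0.85, 0, 0, 0, 0, 0, 0, -1, 0, 0, 0, 0, 0, 0, -1, 0, 0, 0, 0, 0, 0, -1], squeeze=50)

```text
time: 11.38
tool_pos: [0.5582, -0.1489, 0.0938]
orientation: [3.141, 0.001, -2.957]
contact_force: [-0.3, 2.2, 5.1]
opening: 0.0064
grasp_force: 50.6
```

```bash
python3 - <<'E'
from h import *
o=bot.observe();print(o['tool_pos'],o['orientation'],o['contact_force'],o['wrist_torque'],o['joint_pos'])
E
```

```text
[ 0.55821338 -0.14885085  0.09375301] [ 3.14145412e+00  5.22397019e-04 -2.95661817e+00] [-0.26243097  2.2035725   5.13364994] [ 0.4427532   0.14246259 -0.09047947] [-3.80385126e-01  5.05754431e-01  1.71473010e+00  4.98503215e-04
  9.20741289e-01 -2.13645761e+00]
```

Gripped. Turn clockwise 1.5 rad first, still below tight.

Emit:
drive_tool(moves=[0, 0, 0, 0, 0, -0.1, -1, 0, 0, 0, 0, 0, -0.25, -1, 0, -0.05, 0, 0, 0, -0.4, -1, -0.05, -0.1, 0, 0, 0, -0.55, -1, -0.05, -0.1, 0, 0, 0, -0.7, -1, -0.05, -0.1, 0, 0, 0, -0.85, -1, -0.1, -0.15, 0, 0, 0, -1.0, -1, -0.1, -0.15, 0, 0, 0, -1.15, -1, -0.15, -0.15, 0, 0, 0, -1.3, -1, -0.15, -0.15, 0, 0, 0, -1.4, -1, -0.15, -0.15, 0, 0, 0, -1.5, -1])

```text
time: 12.75
tool_pos: [0.5564, -0.1516, 0.0938]
orientation: [-3.141, 0.002, 1.825]
contact_force: [-1.4, -2.6, 5.5]
opening: 0.0066
grasp_force: 50.7
```

```bash
cat >> h.py <<'E'
def st(n=6):
    T=[]
    for i in range(n):
        bot.get_image('wrist'); o=bot.observe(); T.append(np.r_[o['contact_force'],o['wrist_torque'],o['joint_efforts'][5]])
    T=np.array(T); print('t',o['time'],o['tool_pos'].round(4),o['orientation'].round(4),'F/T/j6',T.mean(0).round(3),'sd',T.std(0).round(3),o['opening'],'j6',o['joint_pos'][5].round(3))
E
python3 -c "
from h import *
st();grabw('w4.npz')"
python3 fit.py w4.npz | egrep -v case
```

```text
t 13.05 [ 0.5564 -0.1516  0.0937] [-3.1408e+00  1.5000e-03  1.8272e+00] F/T/j6 [-2.517 -2.189  5.252 -0.447  0.459 -0.051  0.096] sd [0.595 0.555 0.68  0.037 0.02  0.068 0.271] 0.006784636796191892 j6 -0.64
cradle [ 0.5375 -0.0602  0.2095] 1987 zpan 0.0807 panel x span [-0.0484  0.0484]
backstop x range(face should be .055) [0.0471 0.0601 0.0629] slope 0.1669
knob rect ((1.6535444259643555, -90.00796508789062), (30.667226791381836, 50.07615661621094), 27.641403198242188) angle(cw+) 1.523 z 0.0895 [ 0.     -0.0853]
pad top y [0.0091 0.0124 0.0156]
```

Knob is at about 1.52 and the pad has moved 11.6 mm as expected, so there's no slip. Now a fine pad-position measure, then continue in steps.

```bash
cat > pad.py <<'E'
from h import *
def one():
    m=bot.camera_model('wrist'); o=bot.observe(); _,d=bot.get_image('wrist')
    Q=wcloud(d,m['R'],m['t'],[m['fx'],m['fy'],m['cx'],m['cy']]).reshape(-1,3); Q=Q[~np.isnan(Q[:,0])]
    q=wc([.5377,-.0605,.2095],Q); Z=Q[:,2]
    pan=(abs(q[:,0])<.04)&(abs(q[:,1]+.055)<.009)&(Z>.0765)&(Z<.085); a=q[pan]; f=np.polyfit(a[:,0],a[:,1],1)
    y=q[:,1]-np.polyval(f,q[:,0])-.055
    s=(abs(q[:,0])<.04)&(y>-.01)&(y<.03)&(Z>.0665)&(Z<.0745); pad=np.median(y[s])
    k=(abs(q[:,0])<.03)&(y>-.045)&(y<pad-.007)&(Z>.03)&(Z<.064)
    cs=(abs(q[:,0])<.04)&(y>.01)&(y<.11)&(Z>.079)&(Z<.086)
    return [pad*1e3,s.sum(),np.percentile(y[cs],.5)*1e3,np.percentile(y[k],50)*1e3 if k.any() else np.nan,-o['orientation'][2],o['wrist_torque'][2],*o['contact_force'][:2]]
A=np.array([one() for _ in range(5)])
print('pad,n,case0,carr,-yaw,Tz,Fx,Fy',A.mean(0).round(3),A.std(0).round(3),'knob',(.2095+np.pi-(-A[:,4].mean()))%(2*np.pi), bot.observe()['time'])
E
python3 pad.py
```

```text
pad,n,case0,carr,-yaw,Tz,Fx,Fy [ 1.2894e+01  2.2592e+03  1.5666e+01 -1.3980e+01 -1.8270e+00 -6.1000e-02
 -2.1740e+00 -2.2130e+00] [0.014 6.794 0.013 0.014 0.    0.031 0.209 0.458] knob 1.5238880264945944 13.35
```

Emit:
drive_tool(moves=[0, 0, 0, 0, 0, -0.1, -1, 0, 0, 0, 0, 0, -0.2, -1, -0.05, 0, 0, 0, 0, -0.25, -1])

```text
time: 13.72
tool_pos: [0.5557, -0.1517, 0.0938]
orientation: [-3.141, 0.002, 1.576]
contact_force: [-2.2, -1.9, 4.8]
opening: 0.0064
grasp_force: 50.7
```

```bash
python3 pad.py
```

```text
pad,n,case0,carr,-yaw,Tz,Fx,Fy [ 1.4422e+01  2.2330e+03  1.7150e+01 -1.2487e+01 -1.5760e+00  1.0700e-01
 -2.8820e+00 -2.8770e+00] [2.600e-02 5.586e+00 4.000e-02 2.100e-02 1.000e-03 5.600e-02 5.500e-01
 5.130e-01] knob 1.774887748388308 13.975
```

Emit:
drive_tool(moves=[0, 0, 0, 0, 0, -0.1, -1, 0, 0.05, 0, 0, 0, -0.2, -1, 0, 0.05, 0, 0, 0, -0.25, -1])

```text
time: 14.35
tool_pos: [0.5552, -0.1516, 0.0937]
orientation: [-3.141, 0.003, 1.326]
contact_force: [-4.2, -4.2, 6.6]
opening: 0.0064
grasp_force: 50.9
```

```bash
python3 pad.py
```

```text
pad,n,case0,carr,-yaw,Tz,Fx,Fy [ 1.6249e+01  2.1812e+03  1.9019e+01 -1.0987e+01 -1.3270e+00  1.1400e-01
 -4.6670e+00 -4.7620e+00] [3.0000e-02 1.2254e+01 1.3000e-02 1.6000e-02 1.0000e-03 5.8000e-02
 5.1700e-01 5.2700e-01] knob 2.0245474514409274 14.6
```

```bash
cat > prof.py <<'E'
from h import *
import sys
for fn in sys.argv[1:]:
    z=np.load(fn);Q=wcloud(z['d'],z['R'],z['t'],z['k']).reshape(-1,3);Q=Q[~np.isnan(Q[:,0])]
    q=wc([.5377,-.0605,.2095],Q);Z=Q[:,2]
    a=q[(abs(q[:,0])<.04)&(abs(q[:,1]+.055)<.009)&(Z>.0765)&(Z<.085)];f=np.polyfit(a[:,0],a[:,1],1);y=q[:,1]-np.polyval(f,q[:,0])-.055
    s=(abs(q[:,0])<.03)&(y>-.05)&(y<.0)&(Z>.02)
    print(fn,'z hist',np.histogram(Z[s],np.arange(.02,.075,.005))[0])
    for lo,hi in [(.044,.05),(.05,.055),(.055,.06)]:
        w=s&(Z>lo)&(Z<hi); print(lo,w.sum(),(np.percentile(y[w],[2,25,50,75,98])*1e3).round(2) if w.any() else '')
    kn=(np.hypot(q[:,0],q[:,1]+.09)<.033)&(Z>.086)&(Z<.0925); h=np.histogram2d(q[kn,0],q[kn,1],1)[0]
    print('knob pts',kn.sum(),q[kn].min(0).round(4),q[kn].max(0).round(4))
E
python3 -c "
from h import *
grabw('w5.npz');z=np.load('w5.npz');cv2.imwrite('pics/w5.png',cv2.resize(z['im'][:,:,::-1],(768,576)))"
python3 prof.py w2.npz w4.npz w5.npz; python3 fit.py w5.npz | egrep 'knob|cradle'
```

```text
w2.npz z hist [  5  10  61  76 176  44 266   0   0  13]
0.044 56 [-30.33 -25.74 -22.25 -21.81 -11.49]
0.05 266 [-30.17 -27.82 -26.17 -23.88 -21.68]
0.055 0 
knob pts 317 [-0.0253 -0.0966] [ 0.0266 -0.0852]
w4.npz z hist [   0    0  318  461  427  115 1319    0    0    0]
0.044 125 [-18.31 -16.3  -13.6  -11.31  -2.33]
0.05 1319 [-17.95 -16.11 -14.25 -12.31 -10.55]
0.055 0 
knob pts 1657 [-0.0168 -0.1175] [ 0.0164 -0.0636]
w5.npz z hist [  12   11  387  517  241  135 1289    0    0    0]
0.044 140 [-14.59 -14.08 -10.58  -8.16  -4.74]
0.05 1289 [-14.31 -12.47 -10.5   -8.48  -6.55]
0.055 0 
knob pts 1666 [-0.0139 -0.1152] [ 0.017  -0.0655]
cradle [ 0.5381 -0.0603  0.211 ] 1836 zpan 0.0807 panel x span [-0.0485  0.0485]
knob rect ((1.1353044509887695, -90.52765655517578), (50.00720977783203, 30.647417068481445), 89.06275177001953) angle(cw+) -1.122 z 0.0895 [ 0.002  -0.0857]
```

View pics/w5.png

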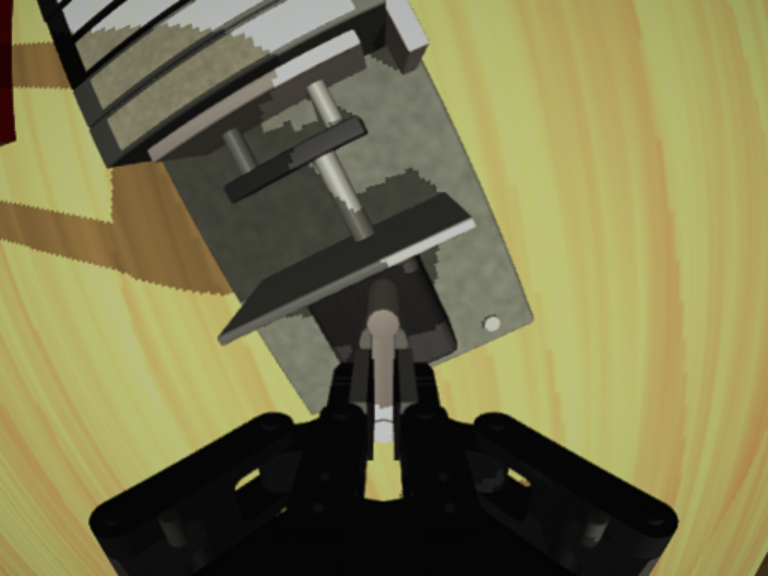

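The grip is clean: the bar at (383,370) is between the pads, and the panel at (350,275) is clear. Carriage-to-pad distance gives the spring compression (rest about 27.1 mm; about 0.4 mm compressed now). Stepping on.

```bash
sed -i 's/(y>-.045)&(y<pad-.007)&(Z>.03)&(Z<.064)/(y>-.045)\&(y<pad-.007)\&(Z>.05)\&(Z<.055)/; s/^print(/print("gap",(A[:,0]-A[:,3]).mean().round(3));print(/' pad.py; python3 pad.py
```

```text
gap 26.694
pad,n,case0,carr,-yaw,Tz,Fx,Fy [ 1.6255e+01  2.1788e+03  1.9030e+01 -1.0439e+01 -1.3280e+00  6.9000e-02
 -4.7340e+00 -4.4400e+00] [0.027 2.993 0.01  0.034 0.    0.013 0.52  0.493] knob 2.023288723805587 14.9
```

Emit:
drive_tool(moves=[0, 0, 0, 0, 0, -0.05, -1, 0, 0.05, 0, 0, 0, -0.1, -1, 0, 0.05, 0, 0, 0, -0.1, -1])

```text
time: 15.28
tool_pos: [0.5549, -0.1514, 0.0937]
orientation: [-3.141, 0.004, 1.228]
contact_force: [-5.4, -6.5, 6.9]
opening: 0.006
grasp_force: 50.9
```

```bash
python3 pad.py
```

```text
gap 25.898
pad,n,case0,carr,-yaw,Tz,Fx,Fy [ 1.6295e+01  2.1380e+03  1.9086e+01 -9.6040e+00 -1.2280e+00  6.3000e-02
 -5.6000e+00 -6.2140e+00] [ 0.017 10.218  0.012  0.034  0.     0.045  0.511  0.383] knob 2.123063898609386 15.525
```

Tight since about 2.0 rad (about 5–6 N now). Adding 0.11 rad.

Emit:
drive_tool(moves=[0, 0, 0, 0, 0, -0.06, -1, 0, 0, 0, 0, 0, -0.11, -1, 0, 0, 0, 0, 0, -0.11, -1])

```text
time: 15.9
tool_pos: [0.5547, -0.1513, 0.0938]
orientation: [-3.141, 0.004, 1.118]
contact_force: [-6.5, -5.2, 8.6]
opening: 0.0061
grasp_force: 51.0
```

```bash
python3 pad.py
```

```text
gap 25.098
pad,n,case0,carr,-yaw,Tz,Fx,Fy [ 1.6369e+01  2.0916e+03  1.9151e+01 -8.7290e+00 -1.1180e+00  1.1800e-01
 -5.8490e+00 -5.9640e+00] [0.023 3.441 0.015 0.036 0.    0.015 0.486 0.591] knob 2.2330324218158797 16.15
```

Compression is 2.0 mm, about 10 N. I'll open slightly and rise.

Emit:
drive_tool(moves=[0, 0, 0, 0, 0, 0, -0.8, 0, 0, 0, 0, 0, 0, -0.65, 0, 0, 0, 0, 0, 0, -0.5, 0, 0, 0, 0, 0, 0, -0.44, 0, 0, 0, 0, 0, 0, -0.44, 0, 0, 0.5, 0, 0, 0, -0.44, 0, 0, 1.5, 0, 0, 0, -0.44, 0, 0, 3, 0, 0, 0, -0.44, 0, 0, 5, 0, 0, 0, -0.44, 0, 0, 8, 0, 0, 0, -0.44, 0, 0, 8, 0, 0, 0, -0.44, 0, 0, 8, 0, 0, 0, -0.44])

```text
time: 17.65
tool_pos: [0.556, -0.1496, 0.1736]
orientation: [3.141, -0.0, 1.117]
contact_force: [-0.1, -0.1, 0.6]
opening: 0.0241
grasp_force: 0.0
```

```bash
python3 pad.py; python3 -c "
from h import *
grabw('w6.npz')"; python3 prof.py w6.npz; python3 fit.py w6.npz
```

```text
gap 25.079
pad,n,case0,carr,-yaw,Tz,Fx,Fy [ 1.6469e+01  9.1200e+02  1.9423e+01 -8.6100e+00 -1.1170e+00 -1.1000e-02
 -1.3300e-01 -4.5100e-01] [0.027 9.55  0.012 0.036 0.    0.02  0.34  0.439] knob 2.234305370740343 17.9
w6.npz z hist [ 12  19 216 288 103  90 581   0   0   0]
0.044 97 [-12.67 -12.39  -9.67  -6.32  -3.61]
0.05 581 [-12.39 -10.55  -8.67  -6.74  -4.77]
0.055 0 
knob pts 714 [-0.0181 -0.1131] [ 0.0188 -0.0683]
cradle [ 0.538  -0.0608  0.2113] 748 zpan 0.0808 panel x span [-0.0485  0.0485]
backstop x range(face should be .055) [0.0481 0.0585 0.0628] slope 0.0207
knob rect ((0.12222766876220703, -90.11660766601562), (53.5107421875, 10.379300117492676), 51.50810241699219) angle(cw+) -0.91 z 0.0894 [ 0.0009 -0.089 ]
case y 0.02 x [-0.0523  0.0533] 531
case y 0.023 x [-0.0529  0.0535] 550
case y 0.026 x [-0.0524  0.0534] 528
case y 0.029 x [-0.0525  0.0534] 537
case y 0.032 x [-0.0528  0.0534] 531
case y 0.035 x [-0.0526  0.0534] 480
case y 0.038 x [-0.0523  0.0539] 560
case y 0.041 x [-0.0528  0.0536] 522
case y 0.044 x [-0.0523  0.0539] 509
case y 0.047 x [-0.0524  0.0536] 509
case y 0.05 x [-0.0527  0.0537] 482
case y 0.053 x [-0.0524  0.0535] 480
case y 0.056 x [-0.0523  0.0532] 513
case y 0.059 x [-0.0516  0.0537] 495
case y 0.062 x [-0.0527  0.0535] 459
case y 0.065 x [-0.0518  0.0504] 465
case y 0.068 x [-0.053   0.0475] 414
case y 0.071 x [-0.0519  0.0446] 425
case y 0.074 x [-0.0528  0.0415] 420
case y 0.077 x [-0.0523  0.0386] 375
case y 0.08 x [-0.0527  0.0358] 371
case y 0.083 x [-0.0524  0.0327] 350
case y 0.086 x [-0.0517  0.0304] 272
case y 0.089 x [-0.0538  0.0275] 372
case y 0.092 x [-0.0534  0.024 ] 293
case y 0.095 x [-0.0539  0.0221] 294
case y 0.098 x [-0.0533  0.0198] 262
case y 0.101 x [-0.0534  0.0167] 249
case y 0.104 x [-0.0537  0.0151] 118
pad top y [0.0131 0.0164 0.0198]
fence y [0.1095 0.111  0.1125]
```

The spring stayed compressed by about 2.0 mm with the knob at 2.23, the cases are all home, and the tool is clear.

```bash
python3 -c "
from bench import bot
print(bot.job_done())"
```

```text
the job is handed in; nothing more can be done
None
```

The job is handed in: all five cases are home at the backstop, the pad presses the row with about 10 N (estimated from 2 mm of spring compression), and the knob is released with the arm clear; no verdict came back.

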